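Set out the sample jars by size for the data logger

TASK

Set the four amber sample jars out for measuring: stand one upright in the middle of each rubber disc in the row, in order of size, with the smallest jar on the disc next to the white data logger and the largest on the disc farthest from it. Keep the jars upright all the while, let go of them all at the end, and do not disturb the glass beaker.

Things in the scene. Friction and masses are not known exactly. Their poses are not given: they have to be found in the camera images.
- jar_a: The smallest of four closed sample jars: a plain upright cylinder of amber glass with a black screw cap of the same width, 28 mm in diameter, 40 mm high with its cap (the cap is the top 16 mm), about 40 g. Origin: centre of its underside; z up along its axis. It stands upright on the table at the start.
- jar_b: The second smallest of four closed sample jars: a plain upright cylinder of amber glass with a black screw cap of the same width, 38 mm in diameter, 54 mm high with its cap (the cap is the top 16 mm), about 85 g. Origin: centre of its underside; z up along its axis. It stands upright on the table at the start.
- jar_c: The second largest of four closed sample jars: a plain upright cylinder of amber glass with a black screw cap of the same width, 48 mm in diameter, 68 mm high with its cap (the cap is the top 16 mm), about 150 g. Origin: centre of its underside; z up along its axis. It stands upright on the table at the start.
- jar_d: The largest of four closed sample jars: a plain upright cylinder of amber glass with a black screw cap of the same width, 58 mm in diameter, 82 mm high with its cap (the cap is the top 16 mm), about 250 g. Origin: centre of its underside; z up along its axis. It stands upright on the table at the start.
- mark_1: Disc 1 of 4 in the row, counted from the robot's left (+y) to its right: flat dark rubber, 66 mm across, 2 mm thick, fixed on an aluminium strip (90 x 370 mm, 4 mm thick). Discs are about 90 mm apart. Origin: centre of the disc's underside, 4 mm above the table; its top is 6 mm above the table. z up, y along the row to the left (row turned by up to 0.25 rad), x away from the robot.
- mark_2: Disc 2 of 4 in the row, counted from the robot's left (+y) to its right: flat dark rubber, 66 mm across, 2 mm thick, fixed on an aluminium strip (90 x 370 mm, 4 mm thick). Discs are about 90 mm apart. Origin: centre of the disc's underside, 4 mm above the table; its top is 6 mm above the table. z up, y along the row to the left (row turned by up to 0.25 rad), x away from the robot.
- mark_3: Disc 3 of 4 in the row, counted from the robot's left (+y) to its right: flat dark rubber, 66 mm across, 2 mm thick, fixed on an aluminium strip (90 x 370 mm, 4 mm thick). Discs are about 90 mm apart. Origin: centre of the disc's underside, 4 mm above the table; its top is 6 mm above the table. z up, y along the row to the left (row turned by up to 0.25 rad), x away from the robot.
- mark_4: Disc 4 of 4 in the row, counted from the robot's left (+y) to its right: flat dark rubber, 66 mm across, 2 mm thick, fixed on an aluminium strip (90 x 370 mm, 4 mm thick). Discs are about 90 mm apart. Origin: centre of the disc's underside, 4 mm above the table; its top is 6 mm above the table. z up, y along the row to the left (row turned by up to 0.25 rad), x away from the robot.
- logger: The data logger: a fixed white plastic box with a dark-framed screen and small sockets on its top, 80 mm by 100 mm and 35 mm high, standing just beyond one end of the row of discs, about 110 mm from the centre of the end disc; which end varies. (A thin green manual lies at the other end.) Origin: centre of its underside.
- beaker: A small empty glass beaker standing among the jars, loose, open at the top, 48 mm across at the rim, 60 mm high, about 60 g. It is not part of the job and must stay as it is. Origin: centre of its underside; z up.
Things that resemble listed ones, but are neither listed nor needed, are in the scene too. Leave any green, red or yellow look-alike of the jar_b alone.

How it is judged:
By the outcome, as a careful person would: the job done as asked, in the order asked, and still so for the second after the job is handed in, with the robot touching nothing.
It also fails if it takes over 96 s, if anything falls off the work surface, if the arm or the gripper's body presses on something with over 40 N, if the wrist force passes 120 N, or if a joint passes its speed limit or range.

ROBOT

A 6-joint arm with a two-finger parallel gripper is mounted at the origin on the work surface. World frame = base frame: x ahead of the robot, y to its left, z up, the work surface at z = 0. Lengths are in mm, angles in degrees, forces in N, time in s.
With the tool pointing down it reaches from about 275 to 825 mm from the base axis. Payload 5.2 kg.
Tool frame: the origin (TCP) lies at the very end of the fingers, on their centre line; the grasp point (between the pads) lies 19 mm behind it; z points along the fingers, y is the line along which they close (so a half turn about z gives the same grasp; the last joint's range is limited). The gripper opens to 93 mm and grips with 3 to 60 N. Pads are 15 mm wide; open, the fingers measure 128 mm over their backs; the gripper's body (75 mm by 188 mm) begins 65 mm behind the grasp point.
Start: joints at [-76.765, 14.817, 87.949, -0, 77.235, -11.62], TCP at [231.198, -499.052, 218.653] pointing down, gripper open.
Joint ranges: [-179.93, 179.93], [-52.35, 119.4], [10.71, 147.94], [-69.91, 249.91], [12.55, 155.21], [-178.61, 178.61]. Speed limits (degrees/s): [147.25, 147.25, 180, 180, 180, 180].

INTERFACE

Orientations are given as [roll, pitch, yaw] about the fixed x, y, z axes, in that order (R = Rz(yaw) Ry(pitch) Rx(roll)).
In Python, from station import arm, fingers, kinematics, cams, spotter gives the robot as it stands. Calls block until the motion is done:
- arm.move_to(position, orientation): joint-space move of the TCP to a pose.
- arm.move_linear(position, rot=None, rate=150, until_force=None): straight line of the TCP; rot=None keeps the orientation; rate is the mean speed in mm/s. With until_force (N) it stops when the force on the tool has changed by that much, and returns True; else False.
- arm.movej(angles): joint-space move.
- fingers.move_gripper(opening, grip_force=None): finger opening in mm; grip_force is the grip in N (None keeps the last); returns when the fingers have stopped.
- arm.dwell(seconds).
- kinematics.ik(position, orientation): joint angles nearest the present ones, or None.
- arm.get_state(): the state.
- cams.camera(name): name is "scene" or "side" or "wrist"; returns a dict with "image" (384x512x3 uint8, red, green, blue), "z_map" (384x512 float32, mm along the optical axis (not along the pixel's ray), 0 where there is no reading), "intrinsics" (3x3 intrinsics, pixels), "world_to_cam" (4x4, takes a point from world to camera coordinates); the wrist camera has in their place "hand_eye" (4x4, takes a point from camera to tool coordinates, whose origin is the TCP and whose axes are the flange's). Camera axes: x right, y up, looking along -z (the intrinsics and any distortion apply to the point x, -y, -z); pixel columns grow to the right and rows downward; lengths in mm; the calibration is good to about 2 mm. A picture is of the moment at which its call begins: read the wrist's pose just before it.
A pose or a line that the arm cannot do raises arm.Unreachable and nothing moves.
- arm.close_job(): hands the job in; it is judged then, once.
Trained networks look in a picture, given as the dict that the camera call returned (one of the last four; its "shot" number tells which), for a name from the list of things; names that differ only in an ending like _2 or _b are one class to them, and where a whole thing is asked for, a point or a joint stands for the part that bears it (a point fixed in the world has none). Each returns a list of dicts, best first, with "score" (0 to 1); they miss things now and then, are a little off and sometimes report something else, mostly with a low value. They report only what shows in the picture. A call takes as long as a camera call. They do not tell look-alikes from the thing itself.
- spotter.recognise(label, picture): "location" ([x, y, z] in mm, in world coordinates, good to about 4 mm: the middle of the surface that is visible of it).
- spotter.spot_point(label, picture): "location" ([x, y, z] in mm, in world coordinates, good to about 4 mm: a listed point, or the origin of a listed thing).
The state is a dict: "clock": time; "joints": joint angles; "qd": joint speeds; "effort": joint torques, N m; "position": TCP position; "ee_rot": TCP orientation; "wrist_force": force on the tool from outside, world axes, zero at the start; "ft_torque": the same for the moment, N m; "gripper_width": finger opening in mm; "grasp_force": force on a finger pad.
Only numpy, scipy, OpenCV 4.12 (cv2) and the standard library are available. Lean on these libraries where they do the work, as an engineer would, in place of code of your own. Each camera call takes 0.05 s, during which the arm holds its last target. There are 200 camera calls.

## Working session

There is one attempt and no reset: what is moved stays moved. The work goes in short steps, each a Python script; the robot and the scene stay as the last script left them, time stands still between calls to the robot, and variables do not carry over. Pictures are saved under pics/ and viewed, at most 14 in all, crops included, and the job is handed in when it is done.

```bash
ls; mkdir -p pics; cat > h.py <<'E'
import numpy as np, cv2
from station import arm, fingers, kinematics, cams, spotter
def save(p,n): cv2.imwrite('pics/'+n,p["image"][:,:,::-1])
def world(p):
    "HxWx3 world points of a fixed camera's depth map"
    z=p["z_map"];K=p["intrinsics"];v,u=np.indices(z.shape)
    c=np.stack([(u-K[0,2])/K[0,0]*z,-(v-K[1,2])/K[1,1]*z,-z,np.ones_like(z)],-1)
    T=np.linalg.inv(p["world_to_cam"]) if "world_to_cam" in p else p["T"]
    return (c@T.T)[...,:3]
E
python3 - <<'E'
from h import *
for n in("scene","side"):
    p=cams.camera(n);save(p,n+'.png');print(n,p.keys(),p["intrinsics"].tolist(),(p["z_map"]>0).mean())
    for l in("jar_a","mark_1","logger","beaker"):
        for f in(spotter.recognise,spotter.spot_point):
            print(l,f.__name__,[(np.round(d["location"]).tolist(),round(d["score"],2)) for d in f(l,p)])
a=cv2.imread('pics/scene.png');b=cv2.imread('pics/side.png')
print(arm.get_state())
E
```

```text
pics
scene dict_keys(['image', 'z_map', 'intrinsics', 'world_to_cam', 'shot']) [[417.4540665259781, 0.0, 252.43097440857463], [0.0, 417.4540665259781, 194.98173660187166], [0.0, 0.0, 1.0]] 0.9959208170572916
jar_a call [([349.0, -57.0, 36.0], 0.84), ([424.0, 295.0, 55.0], 0.81), ([439.0, -146.0, 28.0], 0.77), ([541.0, 109.0, 40.0], 0.73), ([369.0, 24.0, 39.0], 0.72), ([393.0, -290.0, 44.0], 0.69), ([470.0, 2.0, 35.0], 0.62), ([539.0, -68.0, 36.0], 0.61)]
jar_a call [([336.0, -58.0, -2.0], 0.83), ([524.0, -69.0, 2.0], 0.82), ([526.0, 111.0, -3.0], 0.79), ([456.0, 6.0, -2.0], 0.78), ([377.0, -295.0, 1.0], 0.78), ([403.0, 298.0, -1.0], 0.78), ([428.0, -152.0, 0.0], 0.69), ([354.0, 19.0, 3.0], 0.55)]
mark_1 call [([665.0, -111.0, 6.0], 0.85), ([652.0, -20.0, 3.0], 0.83), ([640.0, 71.0, 3.0], 0.82), ([636.0, 159.0, 7.0], 0.73)]
mark_1 call [([637.0, 70.0, 3.0], 0.94), ([665.0, -113.0, 5.0], 0.67), ([631.0, 156.0, 4.0], 0.65)]
logger call [([694.0, -218.0, 42.0], 0.73), ([665.0, -111.0, 8.0], 0.66), ([394.0, -289.0, 50.0], 0.31)]
logger call [([672.0, -223.0, 4.0], 0.91), ([632.0, 158.0, 2
[... 1229 characters left out ...]
9.0, 2.0], 0.84)]
{'clock': 0.9, 'joints': array([-7.67634311e+01,  1.48180849e+01,  8.79469611e+01,  5.38760674e-04,
        7.72348078e+01, -1.16203249e+01]), 'qd': array([-0.05559581,  0.04203843,  0.03528656, -0.02203893, -0.03832666,
        0.06581749]), 'effort': array([-1.91394006e-04, -4.37191308e+01, -2.84305018e+01,  7.18364585e-02,
        3.10288277e-02,  2.29760718e-05]), 'position': array([ 231.21760366, -499.06262844,  218.65406921]), 'ee_rot': array([ 1.79999751e+02, -4.85232434e-04,  2.48567747e+01]), 'wrist_force': array([-0.34274922, -0.35104608, -0.00545102]), 'ft_torque': array([0.02235701, 0.02050513, 0.01126428]), 'grasp_force': 0.0, 'gripper_width': 93.0134677552865}
```

View pics/scene.png

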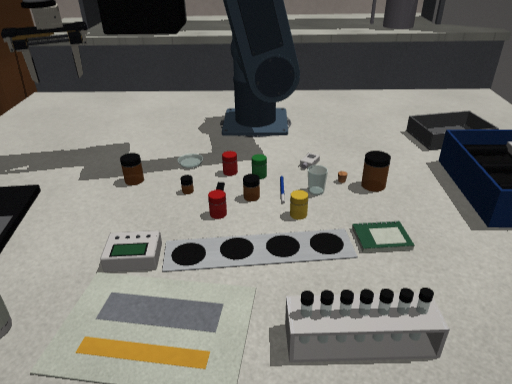

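View pics/side.png

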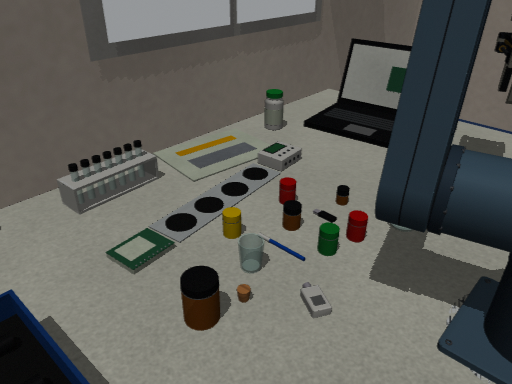

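The scene picture shows the amber jars at pixels (187,184) = a, (251,187) = b, (132,169) = c and (376,171) = d. The red, green and yellow look-alikes lie between them. The logger (132,250) is at the −y end, so a goes to mark_4 and d to mark_1. The side picture agrees. Next I measure the centres from depth in both views.

```bash
python3 - <<'E'
from h import *
J={'a':(430,-153),'b':(455,4),'c':(377,-295),'d':(403,298)}
M={'m1':(631,157),'m2':(639,71),'m3':(648,-22),'m4':(665,-112)}
for n in("scene","side"):
    p=cams.camera(n);W=world(p);g=p["image"].max(-1)
    for k,c in {**J,'beaker':(430,157)}.items():
        P=W[(np.hypot(W[...,0]-c[0],W[...,1]-c[1])<40)&(W[...,2]>12)]
        if len(P)<15: print(n,k,len(P));continue
        h=np.percentile(P[:,2],95);T=P[P[:,2]>h-4][:,:2].astype(np.float32)
        (x,y),r=cv2.minEnclosingCircle(T);print(n,k,len(T),'top %.1f c %.1f %.1f r %.1f'%(h,x,y,r))
    for k,c in M.items():
        m=(np.hypot(W[...,0]-c[0],W[...,1]-c[1])<42)&(g<60)&(abs(W[...,2])<15)
        P=W[m];(x,y),(w,h),_=cv2.minAreaRect(P[:,:2].astype(np.float32))
        print(n,k,len(P),'z %.1f rect %.1f %.1f size %.0f %.0f mean'%(np.median(P[:,2]),x,y,w,h),P.mean(0)[:2].round(1))
for pos in [(430,-153),(455,4),(377,-295),(403,298),(631,157),(665,-112)]:
    print(pos,[None if (q:=kinematics.ik([*pos,z],[180,0,yaw])) is None else q.round().tolist() for z in(10,200) for yaw in (90,-90)])
E
```

```text
scene a 59 top 42.0 c 430.1 -152.7 r 14.4
scene b 121 top 55.8 c 457.4 2.3 r 19.3
scene c 150 top 70.0 c 379.9 -298.3 r 24.9
scene d 248 top 83.3 c 402.9 298.1 r 31.7
scene beaker 91 top 60.4 c 429.2 156.1 r 24.9
scene m1 546 z 6.8 rect 633.2 156.0 size 63 65 mean [633.9 155.8]
scene m2 551 z 6.8 rect 641.5 69.5 size 63 63 mean [642.9  69.4]
scene m3 560 z 7.1 rect 649.7 -20.9 size 63 63 mean [651.2 -21.2]
scene m4 582 z 7.1 rect 667.5 -112.6 size 64 64 mean [ 668.6 -113.3]
side a 72 top 40.6 c 427.7 -151.0 r 14.8
side b 158 top 54.9 c 454.6 3.2 r 20.2
side c 0
side d 824 top 83.3 c 401.3 299.4 r 29.6
side beaker 157 top 60.2 c 427.7 158.2 r 24.8
side m1 455 z 6.3 rect 630.0 156.5 size 63 70 mean [627.9 158.9]
side m2 378 z 6.3 rect 638.3 71.2 size 65 67 mean [636.9  72.4]
side m3 310 z 6.0 rect 646.8 -19.9 size 66 66 mean [645.4 -18.9]
side m4 256 z 5.9 rect 663.9 -112.5 size 67 66 mean [ 663.1 -111.2]
(430, -153) [[-34.0, 20.0, 115.0, 0.0, 45.0, -34.0], [-34.0, 20.0, 115.0, -0.0, 45.0, 146.0], [-34.0, 6.0, 102.0, 0.0, 72.0, -34.0], [-34.0, 6.0, 102.0, -0.0, 72.0, 146.0]]
(455, 4) [[-14.0, 20.0, 115.0, -0.0, 45.0, -14.0], [-14.0, 20.0, 115.0, -0.0, 45.0, 166.0], [-14.0, 6.0, 102.0, 0.0, 72.0, -14.0], [-14.0, 6.0, 102.0, -0.0, 72.0, 166.0]]
(377, -295) [[-51.0, 22.0, 112.0, 0.0, 46.0, -51.0], [-51.0, 22.0, 112.0, -0.0, 46.0, 129.0], [-51.0, 8.0, 99.0, 0.0, 73.0, -51.0], [-51.0, 8.0, 99.0, -0.0, 73.0, 129.0]]
(403, 298) [[24.0, 24.0, 109.0, -0.0, 47.0, 24.0], [24.0, 24.0, 109.0, -0.0, 47.0, -156.0], [24.0, 11.0, 96.0, -0.0, 73.0, 24.0], [24.0, 11.0, 96.0, 0.0, 73.0, -156.0]]
(631, 157) [[4.0, 36.0, 86.0, -0.0, 58.0, 4.0], [4.0, 36.0, 86.0, -0.0, 58.0, -176.0], [4.0, 26.0, 75.0, -0.0, 80.0, 4.0], [4.0, 26.0, 75.0, 0.0, 80.0, -176.0]]
(665, -112) [[-19.0, 38.0, 82.0, 0.0, 60.0, -19.0], [-19.0, 38.0, 82.0, -0.0, 60.0, 161.0], [-19.0, 28.0, 71.0, 0.0, 81.0, -19.0], [-19.0, 28.0, 71.0, -0.0, 81.0, 161.0]]
```

Both views agree to about 3 mm. I'll check nearby tall obstacles, then go above jar_c and take a close look with the wrist camera.

```bash
cat >> h.py <<'E'
from scipy.spatial.transform import Rotation as R
def wrist():
    s=arm.get_state();p=cams.camera("wrist")
    T=np.eye(4);T[:3,:3]=R.from_euler('xyz',s["ee_rot"],degrees=True).as_matrix();T[:3,3]=s["position"]
    p["T"]=T@p["hand_eye"];return p
def jar(p,c,rad=40):
    W=world(p);P=W[(np.hypot(W[...,0]-c[0],W[...,1]-c[1])<rad)&(W[...,2]>15)&(p["z_map"]>0)]
    if len(P)<15: return None
    h=np.percentile(P[:,2],90);t=P[P[:,2]>h-4][:,:2].astype(np.float32)
    (x,y),r=cv2.minEnclosingCircle(t);return np.round([x,y,h,r,len(t)],1)
def disc(p,c):
    W=world(p);m=(np.hypot(W[...,0]-c[0],W[...,1]-c[1])<42)&(p["image"].max(-1)<60)&(abs(W[...,2]-5)<10)
    P=W[m];(x,y),(w,h),_=cv2.minAreaRect(P[:,:2].astype(np.float32));return np.round([x,y,np.median(P[:,2]),w,h,len(P)],1)
E
python3 - <<'E'
from h import *
p=cams.camera("scene");W=world(p)
for c in [(430,-152),(456,3),(378,-296),(402,298),(631,156),(640,70),(648,-20),(666,-112)]:
    P=W[(abs(W[...,0]-c[0])<115)&(abs(W[...,1]-c[1])<50)&(W[...,2]>60)];Q=P[np.hypot(P[:,0]-c[0],P[:,1]-c[1])>40]
    print(c,len(Q),Q.min(0).round() if len(Q) else '',Q.max(0).round() if len(Q) else '')
arm.move_to([379,-290,220],[180,0,90])
print(arm.get_state()["clock"])
p=wrist();save(p,'w1.png');print(p["hand_eye"].round(2).tolist(),jar(p,(379,-297)))
E
```

```text
(430, -152) 0  
(456, 3) 0  
(378, -296) 0  
(402, 298) 0  
(631, 156) 0  
(640, 70) 0  
(648, -20) 0  
(666, -112) 0  
2.05
[[0.0, 0.96, 0.28, 78.25], [1.0, -0.0, -0.0, 0.2], [-0.0, 0.28, -0.96, -165.68], [0.0, 0.0, 0.0, 1.0]] [ 379.2 -268.4  339.1   27.6 4006. ]
```

View pics/w1.png

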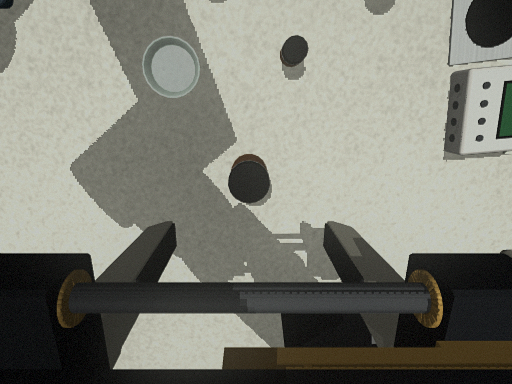

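The wrist view shows jar_c's cap at (249,180), jar_a's at (294,50), and a petri dish at (170,67). The fingers show at the bottom, so I exclude them by height. Next I measure jar_c, pick it, and look at the discs on the way.

```bash
sed -i "s/(W\[...,2\]>15)/(W[...,2]>15)\&(W[...,2]<95)/" h.py; cat >> h.py <<'E'
D=[180,0,90]
def pick(c,zg,d,force=15):
    "grasp a jar at grasp height zg, opening d+26 on the way down"
    fingers.move_gripper(min(93,d+30),force)
    arm.move_to([*c,zg-19+100],D)
    arm.move_linear([*c,zg-19],rate=150)
    fingers.move_gripper(d-8,force)
    s=arm.get_state();print('grip',s["gripper_width"].round(1),s["grasp_force"].round(1),'t',s["clock"])
    arm.move_linear([*c,zg-19+110],rate=200)
def place(m,zg,d):
    arm.move_to([*m,zg-19+60],D)
    hit=arm.move_linear([*m,zg-19+3],rate=80,until_force=4)
    print('hit',hit,arm.get_state()["position"].round(1))
    fingers.move_gripper(min(93,d+25))
    arm.move_linear([*m,zg-19+110],rate=200)
    print('t',arm.get_state()["clock"])
E
python3 - <<'E'
from h import *
p=wrist();c=jar(p,(379,-297));print('c',c,'a',jar(p,(429,-152),25))
pick(c[:2],46,48)
arm.move_to([640,-130,250],D)
p=wrist();save(p,'w2.png')
for k,m in {'m1':(631.5,156.3),'m2':(640,70.4),'m3':(648.3,-20.4),'m4':(665.7,-112.5)}.items():
    try: print(k,disc(p,m))
    except Exception as e: print(k,e)
print(arm.get_state()["gripper_width"],arm.get_state()["clock"])
E
```

```text
c [ 378.3 -297.8   68.5   24.  1315. ] a [ 430.  -152.9   40.5   14.1  547. ]Traceback (most recent call last):
  File "<stdin>", line 3, in <module>
  File "h.py", line 30, in pick
    s=arm.get_state();print('grip',s["gripper_width"].round(1),s["grasp_force"].round(1),'t',s["clock"])
                                   ^^^^^^^^^^^^^^^^^^^^^^^^
AttributeError: 'float' object has no attribute 'round'
```

Only the print failed, and the jar is already gripped. Continuing from there.

```bash
sed -i "s/s\[\"gripper_width\"\].round(1),s\[\"grasp_force\"\].round(1)/s['gripper_width'],s['grasp_force']/" h.py
python3 - <<'E'
from h import *
s=arm.get_state();print(s["gripper_width"],s["grasp_force"],s["position"])
arm.move_linear([378.3,-297.8,137],rate=200)
arm.move_to([640,-130,250],D)
p=wrist();save(p,'w2.png')
for k,m in {'m1':(631.5,156.3),'m2':(640,70.4),'m3':(648.3,-20.4),'m4':(665.7,-112.5)}.items():
    try: print(k,disc(p,m))
    except Exception as e: print(k,e)
print(arm.get_state()["gripper_width"],arm.get_state()["clock"])
E
```

```text
47.795127833799576 14.999654635848856 [ 378.34469088 -297.96180295   27.23016535]
m1 [ 0.  0. nan  0.  0.  0.]
m2 [ 639.1   56.3    5.7   34.2   63.4 1245. ]
m3 [648.4 -19.4   5.7  62.7  62.5 742. ]
m4 [ 666.7 -112.6    5.7   62.9   62.4  773. ]
47.71279251437829 6.5167
  return _methods._mean(a, axis=axis, dtype=dtype,
  ret = ret.dtype.type(ret / rcount)
```

View pics/w2.png

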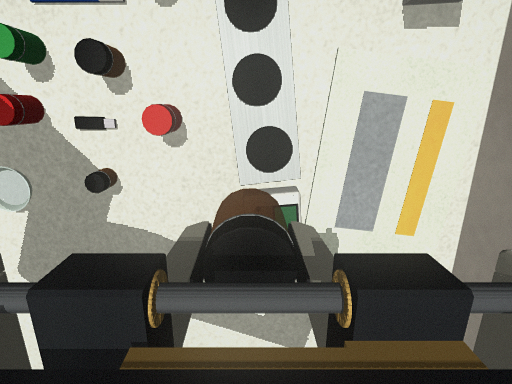

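Jar_c is held upright, with disc 4 at (268,149), disc 3 at (257,78) and disc 2 cut off at the top. One more look farther left, then I place c.

```bash
python3 - <<'E'
from h import *
arm.move_to([640,-10,250],D)
p=wrist()
m1=disc(p,(631.5,156.3));m2=disc(p,(640,70.4));print(m1,m2)
if np.hypot(*(m2[:2]-[640,70.4]))<4 and np.hypot(*(m1[:2]-[631.5,156.3]))<4:
    place(m2[:2],46+m2[2],48)
    arm.move_to([402,220,250],D)
    p=wrist();save(p,'w3.png');print('d',jar(p,(402,298)),'beaker',jar(p,(428.5,157)))
E
```

```text
[ 631.2  158.     5.7   63.7   62.9 1407. ] [639.6  71.3   5.7  61.4  62.8 716. ]
hit False [639.9  71.4  35.9]
t 10.0417
d [ 402.5  298.6   82.6   28.8 2171. ] beaker [428.6 157.   59.7  23.8 284. ]
```

View pics/w3.png

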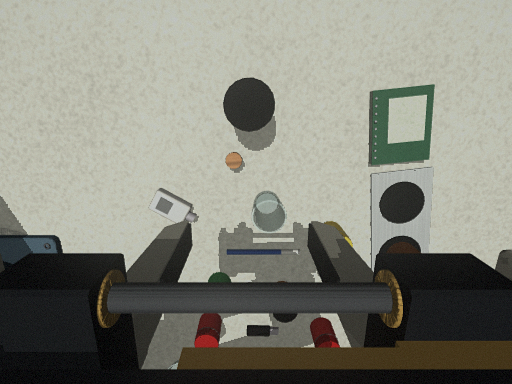

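The view shows jar_d's cap at (249,104) and the beaker, undisturbed, at (268,210). Jar_c stands on disc 2, near (400,245). I let go about 3 mm too high there because of a wrong sign in `place`, so I'll fix that, check c, and place d.

```bash
sed -i "s/zg-19+3\],rate=80/zg-19-3],rate=60/" h.py; python3 - <<'E'
from h import *
pick((402.5,298.6),52,58,20)
arm.move_linear([402.5,298.6,200],rate=250)
arm.move_to([631.2,60,200],D)
p=wrist();m=disc(p,(631.2,158));print(m)
arm.move_to([631.2,158,140],D)
place((631.2,158),52+5.7,58)
arm.move_to([630,-40,270],D)
p=wrist();save(p,'w4.png');print('c',jar(p,(639.6,71.3)),'d',jar(p,(631.2,158)),'a',jar(p,(430,-153),25),'b',jar(p,(456,3)))
print(arm.get_state()['clock'])
E
```

```text
grip 57.719597226699285 20.000490116653964 t 13.7667
[ 630.7  158.5    5.7   63.7   63.6 1326. ]
hit True [630.4 157.9  38.9]
t 19.2083
c [ 640.5   71.1   74.7   23.8 1368. ] d [630.5 145.5  88.4  25.9 710. ] a [ 430.3 -152.9   40.3   14.   255. ] b [456.3   2.5  54.4  19.  671. ]
20.1833
```

View pics/w4.png

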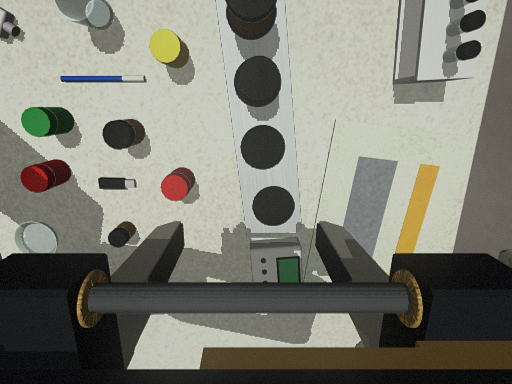

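Jar_c is centred and flush: its top is at 74.7 mm, 1 mm off centre. Jar_d is at the top edge of the picture, cut off, with its top flush at 88.4 mm. Discs 3 and 4 are free at (262,147) and (273,206). Now b and a.

```bash
python3 - <<'E'
from h import *
pick((456.3,2.5),34,38)
place((648.4,-19.6),34+5.7,38)
pick((430.1,-152.9),26,28,10)
place((666.5,-112.6),26+5.7,28)
arm.move_to([560,-60,330],D)
p=wrist();save(p,'w5.png')
M={'d':(631.2,158),'c':(639.6,71.3),'b':(648.4,-19.6),'a':(666.5,-112.6),'beaker':(428.6,157)}
for k,m in M.items(): print(k,jar(p,m,38))
arm.move_to([300,-400,300],D)
for n in('scene','side'):
    p=cams.camera(n);save(p,n+'2.png')
    for k,m in M.items(): print(n,k,jar(p,m,38))
print(arm.get_state()['clock'])
E
```

```text
grip 37.92995886351076 15.000441443407908 t 23.0333
hit True [647.6 -19.5  20.8]
t 26.7833
grip 27.596855857874836 10.000149511397467 t 29.55
hit True [ 665.7 -112.3   12.4]
t 33.4667
d [630.5 143.3  88.1  24.6 410. ]
c [ 640.3   71.    74.6   23.9 1051. ]
b [648.  -19.2  60.7  18.6 505. ]
a [ 666.2 -112.    46.6   13.8  220. ]
beaker [429.  151.2  59.6  22.6 140. ]
scene d [630.6 155.9  89.2  29.8 451. ]
scene c [640.2  69.5  75.3  25.2 317. ]
scene b [648.1 -20.1  61.4  19.9 207. ]
scene a [ 666.5 -112.6   47.3   14.5  116. ]
scene beaker [428.6 154.9  59.7  25.7 101. ]
side d [628.8 159.1  88.6  29.1 351. ]
side c [637.9  71.8  74.4  24.8 210. ]
side b [645.8 -16.5  60.4  20.3 109. ]
side a [ 663.  -111.8   46.1   14.9   53. ]
side beaker [426.4 157.2  59.3  24.7 178. ]
36.15
```

View pics/scene2.png

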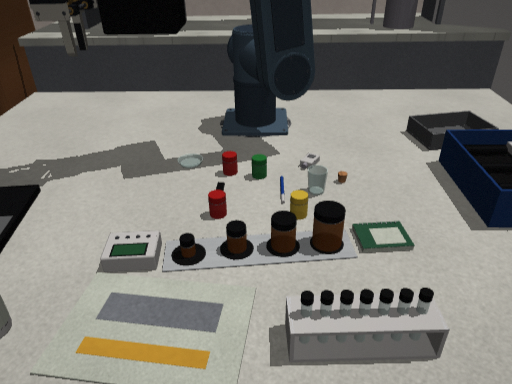

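View pics/w5.png

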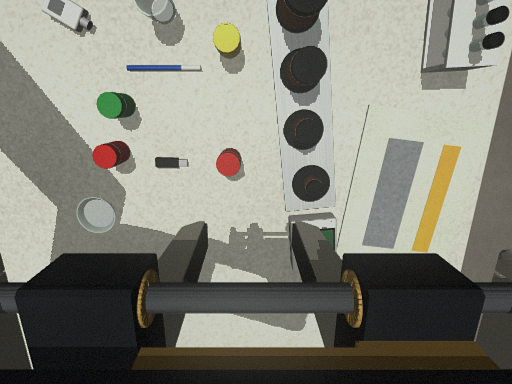

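Both pictures show the jars standing upright on the discs in order, a (187,245) next to the logger and d (328,228) farthest from it. All are centred within about 1–2 mm, the beaker (317,180) hasn't moved, and the arm is clear.

```bash
python3 -c "
from h import *
print(arm.close_job())"
```

```text
the job is handed in; nothing more can be done
None
```

The job is handed in: all four jars stand upright and released on their discs, centred to about 1–2 mm, smallest next to the logger and largest farthest from it, with the beaker unmoved, after about 36 s on the robot's clock.

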